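Load the sample rack into the clear bench hood and close the sash

TASK

Raise the hood's sliding sash by its handle, slide the rack of capped tubes in under it until the whole rack stands on the dark mat, lengthwise along the mat, then lower the sash gently by its handle until it is fully closed. Keep the rack upright and do not disturb anything else on the bench.

Things in the scene. Friction and masses are not known exactly. Their poses are not given: they have to be found in the camera images.
- hood: Clear-walled bench hood, fixed, no floor: the bench runs on into it. Origin on the bench, in the sash plane, mid-opening; x into the hood, y left, z up. Posts 30 mm deep, 20 wide at y = +-245 mm, cross bar 410 mm up; clear sides at y = +-245, back at x = 250, roof 222 mm high. Opening 470 mm wide, as high as the sash is raised. Only the sash handle stands out in front of the posts.
- sash (a joint): Height of the sash in m: 0 closed (lower edge 2 mm above the bench), 0.18 fully raised. Clear panel 466 mm wide, 207 mm high, 10 mm thick at its lower rail. Friction holds it at any height; lifting takes about 11 N, pushing down about 3 N.
- sash_grip (a point): Middle of the sash's black handle: a vertical round bar, 14 mm diameter, 60 mm between its top and bottom stalks (which run level back to the panel), centred on the sash, its axis 50 mm in front of the sash plane (hood x = -50 mm). The point is 66 mm above the bench when closed and rises with the sash. Axes as the hood's.
- rack_center (a point): Steel rack with eight blue-capped tubes fixed in it, about 0.35 kg: 120 mm long (its x), 60 wide (y), frame 65 high, caps to 82. The point is mid-plan, 40 mm above its underside. Flat 65 mm high end plates at x = +-60; its sides can be gripped (60 mm across) 35 to 65 mm above the underside. Starts on the bench left or right of the hood's front; either end may lead.
- mat: Dark mat set flush in the bench inside the hood, 150 mm long (its x, along the hood's x), 90 wide (y), no hindrance to sliding; origin at its middle. Its centre is 80 mm behind the sash plane and 115 mm left or right of the hood's middle.
- heater: White dry-block heater fixed inside the hood on the side without the mat, 120 x 95 mm, 84 mm high. Origin under its middle, 80 mm behind the sash plane.
- jar: Amber screw-top jar, 76 mm diameter, 100 mm tall, bystander; stands either left or right, where the rack does not. Origin at the middle of its underside.
- bottle_left: White bottle, 66 mm diameter, 190 mm tall, bystander, left of the hood front. Origin at the middle of its underside.
- bottle_right: Amber bottle, 66 mm diameter, 170 mm tall, bystander, right of the hood front. Origin at the middle of its underside.
- tip_box: Flat pipette-tip box with a clear cover, 124 x 89 x 59 mm, bystander. Origin at the middle of its underside.
- empty_rack: Low EMPTY steel rack, 110 x 60 x 40 mm, bystander: not the rack to load. Origin at the middle of its underside.
- timer: Flat bench timer, 85 x 60 x 20 mm, bystander. Origin at the middle of its underside.
- beaker: Glass beaker, 72 mm diameter, 90 mm tall, bystander. Origin at the middle of its underside.

How it is judged:
By the outcome, as a careful person would: the job done as asked, in the order asked, and still so for the second after the job is handed in, with the robot touching nothing.
It also fails if it takes over 72 s, if anything falls off the work surface, if the arm or the gripper's body presses on something with over 40 N, if the wrist force passes 120 N, or if a joint passes its speed limit or range.

ROBOT

A 6-joint arm with a two-finger parallel gripper is mounted at the origin on the work surface. World frame = base frame: x ahead of the robot, y to its left, z up, the work surface at z = 0. Lengths are in m, angles in rad, forces in N, time in s.
With the tool pointing down it reaches from about 0.25 to 0.775 m from the base axis. Payload 4 kg.
Tool frame: the origin (TCP) lies midway between the tips of the shut fingers; the grasp point (between the pads) lies 19 mm behind it; z points along the fingers, y is the line along which they close (so a half turn about z gives the same grasp; the last joint's range is limited). The gripper opens to 94 mm and grips with 3 to 60 N. Pads are 16 mm wide; open, the fingers measure 119 mm over their backs; the gripper's body (75 mm by 177 mm) begins 78 mm behind the grasp point.
Start: joints at [1.009, 0.087, 1.371, -0, 1.684, -0.103], TCP at [0.244, 0.493, 0.179] pointing down, gripper open.
Joint ranges: [-3.1, 3.1], [-0.76, 2.03], [0.27, 2.55], [-1.08, 4.22], [0.17, 2.65], [-2.57, 2.57]. Speed limits (rad/s): [2.79, 2.79, 3.14, 3.14, 3.14, 3.14].

INTERFACE

Orientations are given as [roll, pitch, yaw] about the fixed x, y, z axes, in that order (R = Rz(yaw) Ry(pitch) Rx(roll)).
In Python, from bench import get_obs, snapshot, close_job gives the robot as it stands. The module is installed in compiled form; this text tells all that it offers.
- The arm moves only by the tool drive_tool, never from a script. Its argument "commands" is a list of rows, each a list of 6 numbers: the shift along the tool's x, y, z in units of 0.04 m (1.0 is 0.04 m), then the turn, a rotation vector about the tool's x, y, z in units of 0.1 rad (1.0 is 0.1 rad). In form: [[dx, dy, dz, wx, wy, wz], ...]. A call has 1 to 20 rows; each row shifts and turns the commanded pose from where the row before left it, along the tool's axes as they then stand; what a row does not reach is not made up. A row lasts 1/8 s, in which the tool goes at most 62.5 mm and 10.7 degrees, less where a joint would pass 70% of its speed; a pose out of reach is approached as far as the arm can. A call with a number of a shift or a turn outside -1 to 1 is refused whole. A call with a gripper value outside its range is refused whole. "gripper" is the closure, from 0 (fully open) to 1 (shut), set as the call begins (left out, the last holds). The fingers move at their own pace and stop on an object; the grip force is fixed at half the most. Time passes only in rows, so rows that do not move let the fingers close. It gives the time, the measured TCP pose, the force, the opening and the grip force at its end, in the units of the state.
- get_obs(): the state, without advancing time (a new reading comes with each control period).
- snapshot(name): name is "side" or "top" or "wrist"; returns a dict with "image" (480x640x3 uint8, blue, green, red), "range_z" (480x640 float32, m along the optical axis (not along the pixel's ray), 0 where there is no reading), "fx", "fy", "cx", "cy" (pixels), "rvec" (rotation vector, rad) and "tvec" (3), from world to camera coordinates, as OpenCV has them. Camera axes: x right, y down, z forward; pixel columns grow to the right and rows downward; lengths in m; the calibration is good to about 2 mm. A picture is of the moment at which its call begins.
- close_job(): hands the job in; it is judged then, once.
The state is a dict: "time": time; "joint_positions": joint angles; "qvel": joint speeds; "joint_torque": joint torques, N m; "tool_pos": TCP position; "ee_rot": TCP orientation; "wrist_force": force on the tool from outside, world axes, zero at the start; "wrist_torque": the same for the moment, N m; "width": finger opening in m; "finger_force": force on a finger pad.
Only numpy, scipy, OpenCV 4.12 (cv2) and the standard library are available. Lean on these libraries where they do the work, as an engineer would, in place of code of your own. Each camera call takes 0.05 s, during which the arm holds its last target. There are 200 camera calls.

## Working session

There is one attempt and no reset: what is moved stays moved. The work goes in short steps, Python scripts to look and compute and a tool call to move; the robot and the scene stay as the last step left them, time stands still between calls to the robot, and variables do not carry over. Pictures are saved under pics/ and viewed, at most 10 in all, crops included, and the job is handed in when it is done.

Besides the shell and the picture viewer there is one more tool, called after "Emit:" by a JSON object that holds its "name" and its "arguments", one argument or row to a line. drive_tool: Moves the arm, as the interface text tells. Its arguments: {"type":"object","properties":{"commands":{"type":"array"},"gripper":{"type":"number"}},"required":["commands"]}

```bash
mkdir -p pics; cat > h.py <<'E'
import numpy as np, cv2
from bench import get_obs, snapshot
def snap(n,f=None):
    s=snapshot(n); s['R']=cv2.Rodrigues(np.array(s['rvec'],float))[0]; s['t']=np.array(s['tvec'],float).ravel()
    if f: cv2.imwrite('pics/'+f,s['image'])
    return s
def ray(s,u,v):
    d=s['R'].T@np.array([(u-s['cx'])/s['fx'],(v-s['cy'])/s['fy'],1]); return -s['R'].T@s['t'],d
def plane(s,u,v,z):
    c,d=ray(s,u,v); return c+d*(z-c[2])/d[2]
def cloud(s):
    z=s['range_z']; v,u=np.mgrid[:480,:640]
    p=np.stack([(u-s['cx'])/s['fx']*z,(v-s['cy'])/s['fy']*z,z],-1)
    return (p-s['t'])@s['R']
E
python3 - <<'E'
from h import *
for n in('top','side'):
    s=snap(n,n+'0.png'); print(n,-s['R'].T@s['t'],s['R'][2],s['fx'])
o=get_obs(); print(o)
E
```

```text
top [0.37208716 0.01104583 1.30799863] [ 0.12929002 -0.01889718 -0.99142674] 498.87823934230283
side [-0.13356093 -0.95403806  0.8194928 ] [ 0.48634784  0.6928056  -0.5324342 ] 524.5466566924904
{'time': 0.1, 'joint_positions': array([ 1.00889812e+00,  8.78671513e-02,  1.37208087e+00,  2.01379650e-06,
        1.68359022e+00, -1.03083919e-01]), 'qvel': array([-1.16086911e-03, -2.22682743e-03, -1.64924418e-03,  1.41834209e-03,
        5.10155694e-05,  8.28034779e-04]), 'joint_torque': array([ 1.85501929e-03, -3.41254485e+01, -3.03300691e+01,  7.20363040e-02,
        3.05005792e-02, -9.20034063e-05]), 'tool_pos': array([0.24329472, 0.49266322, 0.17784018]), 'ee_rot': array([-3.13965761e+00, -2.02193862e-04,  2.68277840e+00]), 'wrist_force': array([-0.90877262, -0.42114024,  0.09440605]), 'wrist_torque': array([ 0.01489334, -0.02214352, -0.00586451]), 'finger_force': 0.0, 'width': 0.09443768476062282}
```

View pics/top0.png

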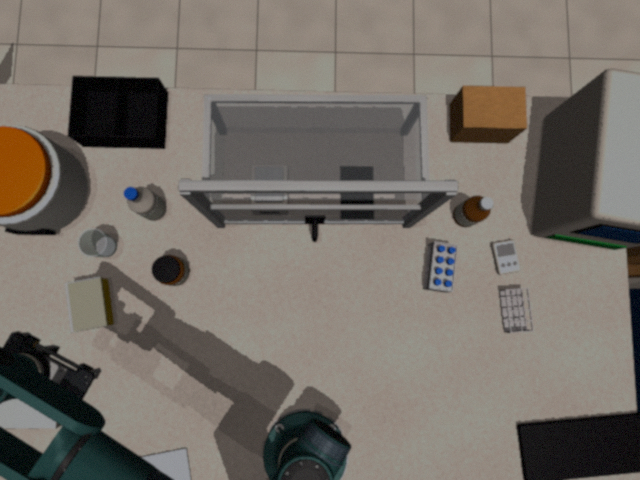

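View pics/side0.png

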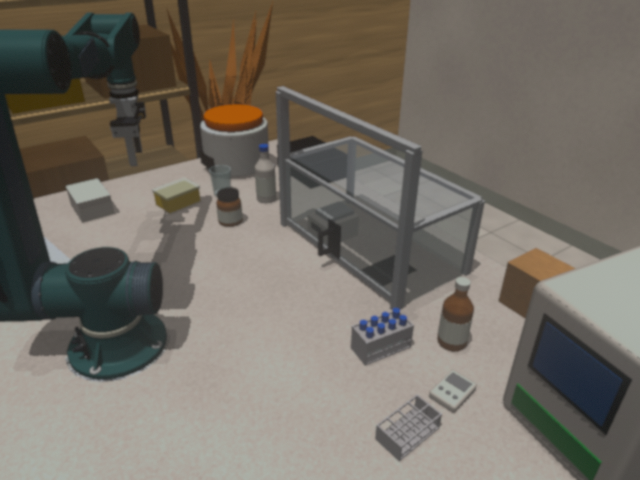

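The top view shows the hood with its handle at about (315,225), the mat on the right at (357,192), the heater on the left, and the rack with blue caps at (442,266), right of the hood front. The side view agrees, with the rack at (382,335) and the handle at (328,240).

```bash
python3 - <<'E'
from h import *
s=snap('top'); im=s['image']; P=cloud(s)
hsv=cv2.cvtColor(im,cv2.COLOR_BGR2HSV)
m=cv2.inRange(hsv,(100,120,60),(125,255,255)); m[:, :410]=0;m[:,480:]=0;m[:230]=0;m[310:]=0
n,l,st,c=cv2.connectedComponentsWithStats(m)
pts=[]
for i in range(1,n):
    if st[i,4]>15: pts.append(plane(s,*c[i],0.082)[:2]); print(c[i],st[i,4],pts[-1].round(4))
print('rack cap rect',cv2.minAreaRect(np.array(pts,np.float32)),np.mean(pts,0))
q=P[225:300,415:470].reshape(-1,3); q=q[(q[:,2]>.055)&(q[:,2]<.1)]
print('rack cloud',len(q),cv2.minAreaRect(q[:,:2].astype(np.float32)))
# crossbar
q=P[150:240,150:480].reshape(-1,3); q=q[(q[:,2]>.395)&(q[:,2]<.45)]
print('bar',len(q),np.median(q[:,2]),q[:,2].max(),cv2.minAreaRect(q[:,:2].astype(np.float32)))
# handle
g=im.max(2); m=np.zeros((480,640),np.uint8); m[205:245,298:332]=(g[205:245,298:332]<45)
ys,xs=np.nonzero(m); print('handle px',xs.min(),xs.max(),ys.min(),ys.max())
h=P[m>0]; h=h[(h[:,2]>.0)&(h[:,2]<.2)]; print('handle',h.min(0),h.max(0),np.median(h,0))
# mat
m=np.zeros((480,640),np.uint8); m[160:225,330:390]=(g[160:225,330:390]<75)
cn=max(cv2.findContours(m,0,2)[0],key=cv2.contourArea)
print('mat',cv2.contourArea(cn),cv2.boundingRect(cn),cv2.minAreaRect(np.array([plane(s,*p[0],0)[:2] for p in cn],np.float32)))
for u,v in((341,166),(375,166),(341,217),(374,217)):print(plane(s,u,v,0).round(4),g[v,u])
cv2.imwrite('pics/c.png',np.hstack([cv2.resize(im[150:250,290:400],None,fx=4,fy=4),cv2.resize(im[230:330,440:530],None,fx=4,fy=4)]))
s=snap('side'); im=s['image']; P=cloud(s)
h=P[190:275,305:350][im[190:275,305:350].max(2)<45]; print('side handle',len(h),np.percentile(h,[2,50,98],0))
E
```

```text
[440.81818182 248.3030303 ] 33 [ 0.5139 -0.3302]
[451.1875 249.8125] 32 [ 0.5106 -0.3561]
[439.61290323 259.32258065] 31 [ 0.4864 -0.3267]
[450.      260.90625] 32 [ 0.4829 -0.3525]
[438.5 270.5] 32 [ 0.4586 -0.3235]
[449. 272.] 31 [ 0.4553 -0.3495]
[437.34375 281.5625 ] 32 [ 0.4313 -0.3201]
[447.80645161 283.09677419] 31 [ 0.4279 -0.346 ]
rack cap rect ((0.47093892097473145, -0.33811306953430176), (0.02630111388862133, 0.0835099145770073), 83.1778564453125) [ 0.47088171 -0.3380758 ]
rack cloud 1195 ((0.4718285799026489, -0.3401907682418823), (0.06203530728816986, 0.12070333957672119), 82.91277313232422)
bar 3707 0.42004229414686517 0.42584444630386425 ((0.5867313742637634, -0.015478074550628662), (0.030349651351571083, 0.509398877620697), 1.133941888809204)
handle px 305 324 216 240
handle [ 0.53031517 -0.03817929  0.03360218] [0.58221215 0.00885174 0.13337951] [ 0.57857525 -0.0135777   0.11111202]
mat 515.0 (330, 210, 60, 10) ((0.6103415489196777, -0.13680841028690338), (0.024388140067458153, 0.1580677330493927), 1.080466628074646)
[ 0.7422 -0.0862  0.    ] 68
[ 0.7442 -0.1782  0.    ] 97
[ 0.6026 -0.0873  0.    ] 36
[ 0.6043 -0.1754  0.    ] 55
side handle 20 [[ 5.76648737e-01 -3.54559848e-02  9.40103967e-02]
 [ 5.78798075e-01 -2.35973454e-02  1.13405977e-01]
 [ 5.80911979e-01  2.68614867e-04  1.22279235e-01]]
```

View pics/c.png

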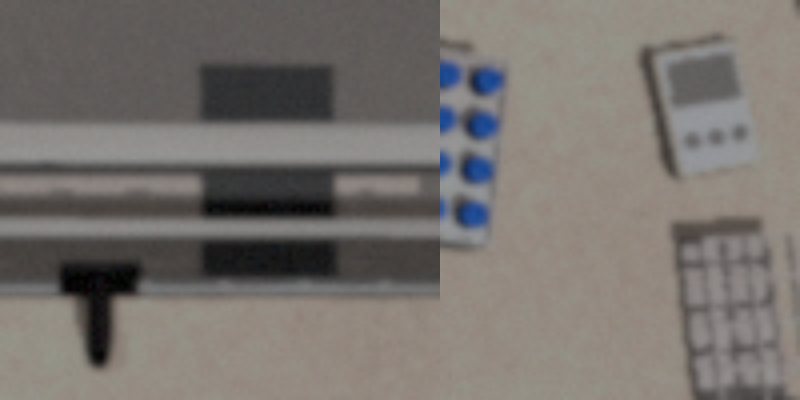

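The crop confirms the mat's outline and the handle in front of the sash. I put the hood origin at about (0.587, -0.0155) with yaw 0.02, the handle axis at about (0.537, -0.0165), the mat at (0.670, -0.130), and the rack at (0.471, -0.339) with yaw -0.12. My plan is to tilt the tool 45° for both the handle and the rack.

Emit:
{"name": "drive_tool", "arguments": {
  "commands": [
    [0, 0, 0, 0, 0, -0.96],
    [0, 0, 0, 0, 0, -0.96],
    [0, 0, 0, 0, 0, -0.96],
    [0, 0, 0, 0, 0, -0.96],
    [0, 0, 0, 0, 0, -0.96],
    [-0.4, -0.99, 0.03, 0, 0, 0],
    [-0.4, -0.99, 0.03, 0, 0, 0],
    [-0.4, -0.99, 0.03, 0, 0, 0],
    [-0.4, -0.99, 0.03, 0, 0, 0],
    [-0.4, -0.99, 0.03, 0, 0, 0],
    [-0.4, -0.99, 0.03, 0, 0, 0],
    [-0.4, -0.99, 0.03, 0, 0, 0],
    [-0.4, -0.99, 0.03, 0, 0, 0],
    [-0.4, -0.99, 0.03, 0, 0, 0],
    [-0.4, -0.99, 0.03, 0, 0, 0],
    [-0.4, -0.99, 0.03, 0, 0, 0],
    [-0.4, -0.99, 0.03, 0, 0, 0],
    [-0.4, -0.99, 0.03, 0, 0, 0]
  ],
  "gripper": 0
}}

```text
time: 2.45
tool_pos: [0.4627, -0.0185, 0.1631]
ee_rot: [3.141, -0.0, -3.121]
wrist_force: [0.8, -0.1, -0.1]
width: 0.0939
finger_force: 0.0
```

Emit:
{"name": "drive_tool", "arguments": {
  "commands": [
    [0, 0, 0, 0, -0.98, 0],
    [0, 0, 0, 0, -0.98, 0],
    [0, 0, 0, 0, -0.98, 0],
    [0, 0, 0, 0, -0.98, 0],
    [0, 0, 0, 0, -0.98, 0],
    [0, 0, 0, 0, -0.98, 0],
    [0, 0, 0, 0, -0.98, 0],
    [0, 0, 0, 0, -0.98, 0],
    [0, 0, 0, 0, 0, 0],
    [0, 0, 0, 0, 0, 0]
  ]
}}

```text
time: 3.7
tool_pos: [0.4712, -0.0183, 0.1636]
ee_rot: [3.141, 0.78, -3.12]
wrist_force: [0.5, 0.4, 0.4]
width: 0.094
finger_force: 0.0
```

```bash
cat >> h.py <<'E'
from scipy.spatial.transform import Rotation as Ro
def todo(g,ang=None):
    "shift in tool units to bring grasp point to g"
    o=get_obs(); R=Ro.from_euler('xyz',o['ee_rot']).as_matrix()
    G=o['tool_pos']-.019*R[:,2]; print('grasp now',G.round(4),'todo units',(R.T@(np.array(g)-G)/.04).round(3))
E
python3 - <<'E'
from h import *
s=snap('wrist','w1.png'); P=cloud(s); print(-s['R'].T@s['t'],s['R'][2])
g=s['image'].max(2); m=(g<50)&(P[...,2]>.03)&(P[...,2]<.11)&(P[...,0]>.5)&(P[...,0]<.56)&(s['range_z']>0)
h=P[m]; print(len(h), np.percentile(h,[5,25,50,75,95],0).round(4))
todo([.537,-.0165,.066])
E
```

```text
[ 0.26896297 -0.02302469  0.25299915] [ 0.87319786  0.01862775 -0.48700975]
1121 [[ 0.5288 -0.0213  0.0483]
 [ 0.5296 -0.0185  0.0646]
 [ 0.5305 -0.0151  0.082 ]
 [ 0.532  -0.0117  0.098 ]
 [ 0.5359 -0.0086  0.1087]]
grasp now [ 0.4581 -0.0185  0.1778] todo units [0.565 0.007 3.373]
```

View pics/w1.png

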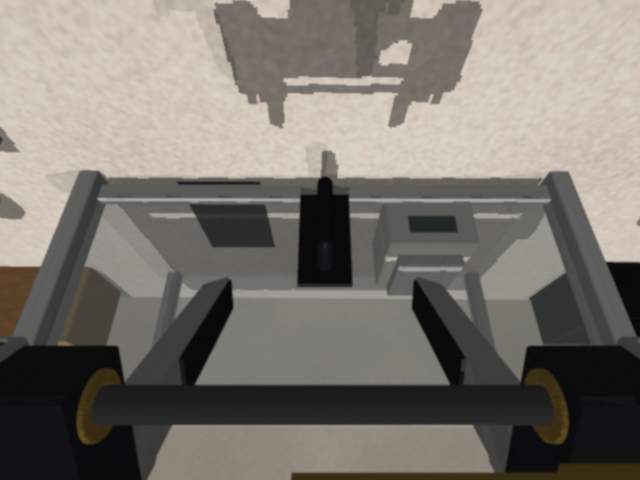

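The wrist view (upside down) shows the handle bar at about (325,220), centred between the fingers. Its depth puts the axis at about (0.5365, -0.015), which agrees with my estimate. Next I move in and grip.

Emit:
{"name": "drive_tool", "arguments": {
  "commands": [
    [0.56, 0.09, 0, 0, 0, 0],
    [0, 0, 0.6, 0, 0, 0],
    [0, 0, 0.6, 0, 0, 0],
    [0, 0, 0.6, 0, 0, 0],
    [0, 0, 0.6, 0, 0, 0],
    [0, 0, 0.5, 0, 0, 0],
    [0, 0, 0.47, 0, 0, 0],
    [0, 0, 0, 0, 0, 0],
    [0, 0, 0, 0, 0, 0]
  ]
}}

```text
time: 4.88
tool_pos: [0.5611, -0.0135, 0.0482]
ee_rot: [3.139, 0.771, -3.12]
wrist_force: [1.0, -0.6, 0.5]
width: 0.0941
finger_force: 0.0
```

Emit:
{"name": "drive_tool", "arguments": {
  "commands": [
    [0, 0, 0, 0, 0, 0],
    [0, 0, 0, 0, 0, 0],
    [0, 0, 0, 0, 0, 0],
    [0, 0, 0, 0, 0, 0],
    [0, 0, 0, 0, 0, 0],
    [0, 0, 0, 0, 0, 0],
    [0, 0, 0, 0, 0, 0],
    [0, 0, 0, 0, 0, 0],
    [0, 0, 0, 0, 0, 0],
    [0, 0, 0, 0, 0, 0]
  ],
  "gripper": 1
}}

```text
time: 6.12
tool_pos: [0.5614, -0.014, 0.0481]
ee_rot: [3.139, 0.772, -3.12]
wrist_force: [-0.1, -0.3, -0.3]
width: 0.0133
finger_force: 30.0
```

Emit:
{"name": "drive_tool", "arguments": {
  "commands": [
    [-0.1, 0, -0.103, 0, 0, 0],
    [-0.194, 0, -0.2, 0, 0, 0],
    [-0.194, 0, -0.2, 0, 0, 0],
    [-0.194, 0, -0.2, 0, 0, 0],
    [-0.194, 0, -0.2, 0, 0, 0],
    [-0.194, 0, -0.2, 0, 0, 0],
    [-0.194, 0, -0.2, 0, 0, 0],
    [-0.194, 0, -0.2, 0, 0, 0]
  ]
}}

```text
time: 7.12
tool_pos: [0.5612, -0.014, 0.13]
ee_rot: [3.137, 0.77, -3.122]
wrist_force: [17.0, 0.2, -11.7]
width: 0.0135
finger_force: 30.0
```

Emit:
{"name": "drive_tool", "arguments": {
  "commands": [
    [-0.192, 0, -0.185, 0, 0, 0],
    [-0.192, 0, -0.185, 0, 0, 0],
    [-0.192, 0, -0.185, 0, 0, 0],
    [-0.192, 0, -0.185, 0, 0, 0],
    [-0.192, 0, -0.185, 0, 0, 0],
    [-0.192, 0, -0.185, 0, 0, 0],
    [-0.192, 0, -0.185, 0, 0, 0],
    [-0.19, 0, -0.185, 0, 0, 0],
    [-0.18, 0, -0.18, 0, 0, 0],
    [0, 0, 0, 0, 0, 0],
    [0, 0, 0, 0, 0, 0]
  ]
}}

```text
time: 8.5
tool_pos: [0.5611, -0.0139, 0.22]
ee_rot: [3.137, 0.759, -3.121]
wrist_force: [5.0, -2.1, -19.1]
width: 0.0133
finger_force: 30.0
```

Emit:
{"name": "drive_tool", "arguments": {
  "commands": [
    [0, 0, 0, 0, 0, 0],
    [0, 0, 0, 0, 0, 0],
    [0, 0, 0, 0, 0, 0],
    [0, 0, 0, 0, 0, 0],
    [0, 0, 0, 0, 0, 0],
    [0, 0, 0, 0, 0, 0],
    [0, 0, -0.5, 0, 0, 0],
    [0, 0, -0.8, 0, 0, 0],
    [0, 0, -0.9, 0, 0, 0],
    [0, 0, -0.8, 0, 0, 0],
    [0, 0, 0, 0, 0, 0],
    [0, 0, 0, 0, 0, 0]
  ],
  "gripper": 0
}}

```text
time: 10.0
tool_pos: [0.4806, -0.0163, 0.312]
ee_rot: [3.138, 0.77, -3.121]
wrist_force: [0.4, -0.8, -0.5]
width: 0.0941
finger_force: 0.0
```

```bash
python3 - <<'E'
from h import *
s=snap('top'); P=cloud(s)
q=P[225:300,415:470].reshape(-1,3); q=q[(q[:,2]>.055)&(q[:,2]<.1)]
print('rack cloud',len(q),cv2.minAreaRect(q[:,:2].astype(np.float32)))
s=snap('side'); g=s['image']
cv2.imwrite('pics/s2.png',g[80:400,240:560])
o=get_obs();print(o['tool_pos'],o['ee_rot'],o['joint_positions'].round(2))
# grasp target: 0.03 behind rack centre along yaw -0.12
c=np.array([.4712,-.339]); d=np.array([np.cos(-.122),np.sin(-.122)])
print(c-.03*d)
E
```

```text
rack cloud 1193 ((0.47204476594924927, -0.34066760540008545), (0.06264007091522217, 0.12058205157518387), 82.5883560180664)
[ 0.48055612 -0.01605265  0.31097418] [ 3.13698594  0.76829076 -3.12144048] [-0.37 -0.7   1.9   0.29  1.23 -1.95]
[ 0.44142298 -0.33534907]
```

View pics/s2.png

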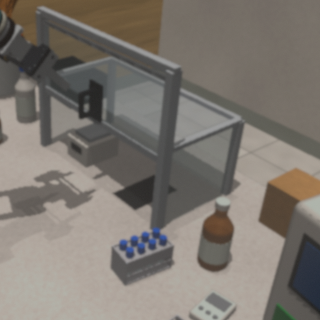

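The side crop shows the sash up and holding, with the handle at (92,98), the opening clear, the mat at (145,190) and the rack unmoved at (140,255). Next I yaw the tool and go to the rack.

Emit:
{"name": "drive_tool", "arguments": {
  "commands": [
    [0, 0, 0, 0.5, 0, 0.51],
    [0, 0, 0, 0.5, 0, 0.51],
    [0, -0.9, 0, 0, 0, 0],
    [0, -0.9, 0, 0, 0, 0],
    [0, -0.9, 0, 0, 0, 0],
    [0, -0.9, 0, 0, 0, 0],
    [0, -0.9, 0, 0, 0, 0],
    [0, -0.9, 0, 0, 0, 0],
    [0, -0.9, 0, 0, 0, 0],
    [0, -0.9, 0, 0, 0, 0],
    [0, 0, 0, 0, 0, 0],
    [0, 0, 0, 0, 0, 0]
  ]
}}

```text
time: 11.6
tool_pos: [0.4474, -0.3006, 0.3123]
ee_rot: [3.136, 0.769, 3.017]
wrist_force: [-1.6, -0.3, -0.1]
width: 0.0939
finger_force: 0.0
```

```bash
python3 - <<'E'
from h import *
o=get_obs();print(o['tool_pos'],o['ee_rot'],o['joint_positions'].round(2))
R=Ro.from_euler('xyz',o['ee_rot']).as_matrix(); t=np.array([.4415,-.337,.05])
todo(t-.1*R[:,2]); todo(t)
E
```

```text
[ 0.44744802 -0.30059083  0.3123249 ] [3.13635715 0.76855189 3.01729749] [-1.14 -0.43  1.76  0.65  1.39 -2.57]
grasp now [ 0.4343 -0.2991  0.326 ] todo units [ 4.583 -0.946  2.661]
grasp now [ 0.4343 -0.2991  0.326 ] todo units [ 4.583 -0.946  5.161]
```

Emit:
{"name": "drive_tool", "arguments": {
  "commands": [
    [0, 0, 0, 0, 0, 0.982],
    [0, 0, 0, 0, 0, 0.982],
    [0, 0, 0, 0, 0, 0.982],
    [0, 0, 0, 0, 0, 0.982],
    [0, 0, 0, 0, 0, 0.982],
    [0, 0, 0, 0, 0, 0.982],
    [0, 0, 0, 0, 0, 0.982],
    [0, 0, 0, 0, 0, 0.982],
    [0, 0, 0, 0, 0, 0.982],
    [0, 0, 0, 0, 0, 0.982],
    [0, 0, 0, 0, 0, 0.982],
    [0, 0, 0, 0, 0, 0.982],
    [0, 0, 0, 0, 0, 0.982],
    [0, 0, 0, 0, 0, 0.982],
    [0, 0, 0, 0, 0, 0.982],
    [0, 0, 0, 0, 0, 0.982]
  ]
}}

```text
time: 13.6
tool_pos: [0.4477, -0.2995, 0.3137]
ee_rot: [2.371, -0.004, 1.449]
wrist_force: [0.2, -1.6, -0.9]
width: 0.0938
finger_force: 0.0
```

Emit:
{"name": "drive_tool", "arguments": {
  "commands": [
    [0, 0, 0, 0, 0, 0.982],
    [0, 0, 0, 0, 0, 0.982],
    [0, 0, 0, 0, 0, 0.982],
    [0, 0, 0, 0, 0, 0.982],
    [0, 0, 0, 0, 0, 0.982],
    [0, 0, 0, 0, 0, 0.982],
    [0, 0, 0, 0, 0, 0.982],
    [0, 0, 0, 0, 0, 0.982],
    [0, 0, 0, 0, 0, 0.982],
    [0, 0, 0, 0, 0, 0.982],
    [0, 0, 0, 0, 0, 0.982],
    [0, 0, 0, 0, 0, 0.982],
    [0, 0, 0, 0, 0, 0.982],
    [0, 0, 0, 0, 0, 0.982],
    [0, 0, 0, 0, 0, 0.982],
    [0, 0, 0, 0, 0, 0.982],
    [0, 0, 0, 0, 0, 0],
    [0, 0, 0, 0, 0, 0]
  ]
}}

```text
time: 15.85
tool_pos: [0.4475, -0.3004, 0.3137]
ee_rot: [-3.14, -0.77, -0.121]
wrist_force: [0.2, -0.0, -0.2]
width: 0.0942
finger_force: 0.0
```

```bash
python3 - <<'E'
from h import *
o=get_obs();print(o['tool_pos'],o['ee_rot'],o['joint_positions'].round(2))
R=Ro.from_euler('xyz',o['ee_rot']).as_matrix(); t=np.array([.4415,-.337,.05]);print(R.round(3))
todo(t-.1*R[:,2]); todo(t)
E
```

```text
[ 0.44748951 -0.30036621  0.31373423] [-3.14018651 -0.77001984 -0.1210328 ] [-1.14 -0.43  1.75  0.65  1.39  0.58]
[[ 0.713 -0.12   0.691]
 [-0.087 -0.993 -0.083]
 [ 0.696 -0.001 -0.718]]
grasp now [ 0.4344 -0.2988  0.3274] todo units [-4.617  0.934  2.681]
grasp now [ 0.4344 -0.2988  0.3274] todo units [-4.617  0.934  5.181]
```

Emit:
{"name": "drive_tool", "arguments": {
  "commands": [
    [-0.77, 0.155, 0, 0, 0, 0],
    [-0.77, 0.155, 0, 0, 0, 0],
    [-0.77, 0.155, 0, 0, 0, 0],
    [-0.77, 0.155, 0, 0, 0, 0],
    [-0.77, 0.155, 0, 0, 0, 0],
    [-0.77, 0.155, 0, 0, 0, 0],
    [0, 0, 0.9, 0, 0, 0],
    [0, 0, 0.9, 0, 0, 0],
    [0, 0, 0.88, 0, 0, 0],
    [0, 0, 0, 0, 0, 0],
    [0, 0, 0, 0, 0, 0]
  ]
}}

```text
time: 17.23
tool_pos: [0.3851, -0.3308, 0.1088]
ee_rot: [-3.14, -0.77, -0.123]
wrist_force: [0.3, 0.4, 0.3]
width: 0.0941
finger_force: 0.0
```

```bash
python3 - <<'E'
from h import *
s=snap('wrist','w2.png'); P=cloud(s)
m=cv2.inRange(cv2.cvtColor(s['image'],cv2.COLOR_BGR2HSV),(100,120,50),(125,255,255))>0
q=P[m&(P[...,2]>.07)&(P[...,2]<.09)]
print(len(q),cv2.minAreaRect(q[:,:2].astype(np.float32)),q.max(0),q.min(0))
todo([.4415,-.337,.05])
E
```

```text
3495 ((0.47052037715911865, -0.33957919478416443), (0.04187088459730148, 0.09965316951274872), 83.21421813964844) [ 0.52098672 -0.31372469  0.08436423] [ 0.4192935  -0.36517921  0.07001418]
grasp now [ 0.3719 -0.3297  0.1229] todo units [-0.014 -0.032  2.527]
```

View pics/w2.png

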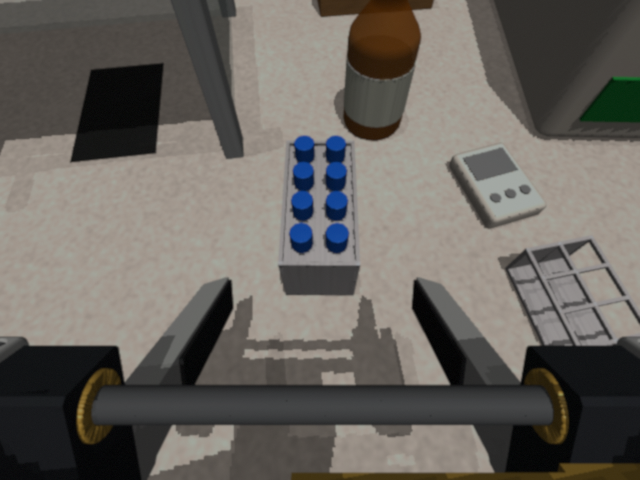

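The wrist view shows the rack at (320,215), centred and aligned between the open fingers. I now advance along the tool axis and grip.

Emit:
{"name": "drive_tool", "arguments": {
  "commands": [
    [0, 0, 0.5, 0, 0, 0],
    [0, 0, 0.5, 0, 0, 0],
    [0, 0, 0.5, 0, 0, 0],
    [0, 0, 0.5, 0, 0, 0],
    [0, 0, 0.5, 0, 0, 0],
    [0, 0, 0, 0, 0, 0],
    [0, 0, 0, 0, 0, 0]
  ]
}}

```text
time: 18.15
tool_pos: [0.454, -0.34, 0.0375]
ee_rot: [-3.141, -0.771, -0.124]
wrist_force: [0.4, 0.1, -0.3]
width: 0.094
finger_force: 0.0
```

Emit:
{"name": "drive_tool", "arguments": {
  "commands": [
    [0, 0, 0, 0, 0, 0],
    [0, 0, 0, 0, 0, 0],
    [0, 0, 0, 0, 0, 0],
    [0, 0, 0, 0, 0, 0],
    [0, 0, 0, 0, 0, 0],
    [0, 0, 0, 0, 0, 0]
  ],
  "gripper": 1
}}

```text
time: 18.9
tool_pos: [0.4543, -0.3384, 0.0362]
ee_rot: [-3.137, -0.77, -0.124]
wrist_force: [-3.1, 4.0, 4.7]
width: 0.0597
finger_force: 30.0
```

```bash
python3 - <<'E'
from h import *
o=get_obs(); print(o['tool_pos'],o['ee_rot'],o['width'],o['finger_force'],o['wrist_force'],o['joint_positions'].round(2))
R=Ro.from_euler('xyz',o['ee_rot']).as_matrix(); G=o['tool_pos']-.019*R[:,2]; print('G',G)
# rotate about world z by .142 in place -> vector in tool frame
print('rotvec units',R.T@[0,0,.142]/.1)
R2=Ro.from_euler('z',.142).as_matrix()@R
# after the turn about TCP, tcp goal so rack centre -> mat centre
d=np.array([.4705,-.3396])-o['tool_pos'][:2]; d2=R2[:2,:2]@np.zeros(2)+Ro.from_euler('z',.142).as_matrix()[:2,:2]@d
goal=np.array([.670,-.131])-d2; sh=np.array([*(goal-o['tool_pos'][:2]),0]); print('goal tcp',goal,'world shift',sh)
hx=np.array([np.cos(.02),np.sin(.02),0]);hy=np.array([-hx[1],hx[0],0])
print('y part',R2.T@hy*(sh@hy)/.04,'x part',R2.T@hx*(sh@hx)/.04, 'up 1mm',R2.T@[0,0,.001]/.04)
E
```

```text
[ 0.45429767 -0.33840821  0.0362119 ] [-3.13730524 -0.7698721  -0.1244277 ] 0.05970645210086158 29.99191403388977 [-3.12735993  4.00293624  4.71394313] [-1.17 -0.13  2.11  0.86  0.92  0.07]
G [ 0.4411651  -0.33684776  0.04985377]
rotvec units [ 0.98838164 -0.00437126 -1.01955021]
goal tcp [ 0.65379208 -0.13211321] world shift [0.19949441 0.206295   0.        ]
y part [-0.0088141  -5.05657821  0.01313515] x part [3.65425121e+00 2.83247830e-03 3.54252532e+00] up 1mm [ 1.74010852e-02 -7.69588812e-05 -1.79498276e-02]
```

Emit:
{"name": "drive_tool", "arguments": {
  "commands": [
    [0.017, 0, -0.018, 0, 0, 0],
    [0, 0, 0, 0.33, 0, -0.34],
    [0, 0, 0, 0.33, 0, -0.34],
    [0, 0, 0, 0.33, 0, -0.34],
    [0, -0.3, 0, 0, 0, 0],
    [0, -0.34, 0, 0, 0, 0],
    [0, -0.34, 0, 0, 0, 0],
    [0, -0.34, 0, 0, 0, 0],
    [0, -0.34, 0, 0, 0, 0],
    [0, -0.34, 0, 0, 0, 0],
    [0, -0.34, 0, 0, 0, 0],
    [0, -0.34, 0, 0, 0, 0],
    [0, -0.34, 0, 0, 0, 0],
    [0, -0.34, 0, 0, 0, 0],
    [0, -0.34, 0, 0, 0, 0],
    [0, -0.34, 0, 0, 0, 0],
    [0, -0.34, 0, 0, 0, 0],
    [0, -0.34, 0, 0, 0, 0],
    [0, -0.34, 0, 0, 0, 0],
    [0, 0, 0, 0, 0, 0]
  ]
}}

```text
time: 21.4
tool_pos: [0.4501, -0.1351, 0.0374]
ee_rot: [-3.138, -0.77, 0.02]
wrist_force: [0.4, 0.1, -3.6]
width: 0.0599
finger_force: 30.0
```

```bash
python3 - <<'E'
from h import *
o=get_obs(); print(o['tool_pos'],o['ee_rot'],o['wrist_force'],o['joint_positions'].round(2))
s=snap('top'); m=cv2.inRange(cv2.cvtColor(s['image'],cv2.COLOR_BGR2HSV),(100,120,50),(125,255,255)); m[:225]=0; m[330:]=0; m[:,:300]=0; m[:,440:]=0
n,l,st,c=cv2.connectedComponentsWithStats(m)
p=np.array([plane(s,*c[i],.083)[:2] for i in range(1,n) if st[i,4]>8],np.float32); print(p.round(4),p.mean(0))
s=snap('side'); cv2.imwrite('pics/s3.png',s['image'][130:400,200:520])
E
```

```text
[ 0.45005798 -0.13510716  0.03737975] [-3.13828575 -0.7701946   0.01955434] [ 0.37622203  0.14308962 -3.55247932] [-0.89 -0.53  2.37  0.76  0.92  0.3 ]
[[ 0.5089 -0.1201]
 [ 0.5095 -0.1466]
 [ 0.4818 -0.1474]
 [ 0.4806 -0.1213]
 [ 0.4527 -0.1221]
 [ 0.4536 -0.1479]
 [ 0.4252 -0.1227]
 [ 0.4262 -0.1492]] [ 0.46731615 -0.13464968]
```

View pics/s3.png

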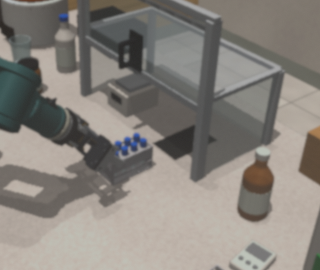

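The side crop shows the rack upright in the gripper at (130,155) and facing the opening. Now I push it straight in.

Emit:
{"name": "drive_tool", "arguments": {
  "commands": [
    [0.244, 0, 0.237, 0, 0, 0],
    [0.244, 0, 0.237, 0, 0, 0],
    [0.244, 0, 0.237, 0, 0, 0],
    [0.244, 0, 0.237, 0, 0, 0],
    [0.244, 0, 0.237, 0, 0, 0],
    [0.244, 0, 0.237, 0, 0, 0],
    [0.244, 0, 0.237, 0, 0, 0],
    [0.244, 0, 0.237, 0, 0, 0],
    [0, 0, 0, 0, 0, 0]
  ]
}}

```text
time: 22.62
tool_pos: [0.5599, -0.1342, 0.0377]
ee_rot: [-3.138, -0.77, 0.018]
wrist_force: [1.1, -0.2, -3.6]
width: 0.0596
finger_force: 30.0
```

Emit:
{"name": "drive_tool", "arguments": {
  "commands": [
    [0.244, 0, 0.237, 0, 0, 0],
    [0.244, 0, 0.237, 0, 0, 0],
    [0.244, 0, 0.237, 0, 0, 0],
    [0.244, 0, 0.237, 0, 0, 0],
    [0.244, 0, 0.237, 0, 0, 0],
    [0.244, 0, 0.237, 0, 0, 0],
    [0.24, 0, 0.235, 0, 0, 0],
    [0, 0, 0, 0, 0, 0],
    [0, 0, 0, 0, 0, 0]
  ]
}}

```text
time: 23.75
tool_pos: [0.6538, -0.1324, 0.037]
ee_rot: [-3.138, -0.769, 0.017]
wrist_force: [-0.6, 1.0, -4.0]
width: 0.0593
finger_force: 30.0
```

```bash
python3 - <<'E'
from h import *
o=get_obs(); print(o['tool_pos'],o['ee_rot'],o['wrist_force'],o['joint_positions'].round(2))
s=snap('side','s4f.png'); cv2.imwrite('pics/s4.png',cv2.resize(s['image'][150:330,260:500],None,fx=3,fy=3))
m=cv2.inRange(cv2.cvtColor(s['image'],cv2.COLOR_BGR2HSV),(100,110,40),(125,255,255)); m[:150]=0; m[330:]=0; m[:,:300]=0; m[:,500:]=0
n,l,st,c=cv2.connectedComponentsWithStats(m)
for i in range(1,n):
  if st[i,4]>8: print(st[i,4],plane(s,*c[i],.076)[:2].round(4))
E
```

```text
[ 0.6537932  -0.13236037  0.03702351] [-3.13775478 -0.76942517  0.01735189] [-0.64805754  1.04216773 -4.04669603] [-0.48 -0.01  2.    0.68  0.56  0.6 ]
10 [ 0.6874 -0.1172]
```

View pics/s4.png

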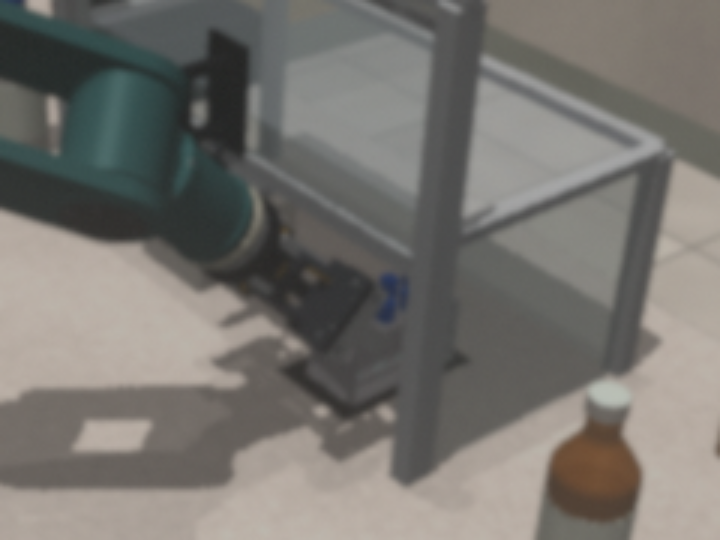

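The side crop shows the rack inside at about (370,350), with mat visible on both sides of it. I lower it 1 mm, release it and retreat along the tool axis.

Emit:
{"name": "drive_tool", "arguments": {
  "commands": [
    [-0.02, 0, 0.02, 0, 0, 0],
    [0, 0, 0, 0, 0, 0],
    [0, 0, 0, 0, 0, 0]
  ]
}}

```text
time: 24.18
tool_pos: [0.654, -0.1327, 0.0366]
ee_rot: [-3.138, -0.77, 0.017]
wrist_force: [-0.7, 0.1, -2.3]
width: 0.0599
finger_force: 30.0
```

Emit:
{"name": "drive_tool", "arguments": {
  "commands": [
    [0, 0, 0, 0, 0, 0],
    [0, 0, 0, 0, 0, 0],
    [0, 0, 0, 0, 0, 0],
    [0, 0, 0, 0, 0, 0],
    [0, 0, 0, 0, 0, 0],
    [0, 0, -0.2, 0, 0, 0],
    [0, 0, -0.4, 0, 0, 0],
    [0, 0, -0.6, 0, 0, 0],
    [0, 0, -0.8, 0, 0, 0],
    [0, 0, -0.8, 0, 0, 0],
    [0, 0, -0.8, 0, 0, 0],
    [0, 0, -0.8, 0, 0, 0],
    [0, 0, -0.8, 0, 0, 0],
    [0, 0, -0.6, 0, 0, 0],
    [0, 0, 0, 0, 0, 0],
    [0, 0, 0, 0, 0, 0]
  ],
  "gripper": 0
}}

```text
time: 26.18
tool_pos: [0.4924, -0.136, 0.202]
ee_rot: [-3.138, -0.769, 0.017]
wrist_force: [-0.2, 0.0, -0.6]
width: 0.0938
finger_force: 0.0
```

```bash
python3 - <<'E'
from h import *
o=get_obs(); print(o['tool_pos'],o['ee_rot'],o['joint_positions'].round(2))
s=snap('wrist','w3.png'); P=cloud(s)
R=Ro.from_euler('xyz',o['ee_rot']).as_matrix()
print('shift to old grip tcp',R.T@(np.array([.5600,-.014,.220])-o['tool_pos'])/.04)
m=cv2.inRange(cv2.cvtColor(s['image'],cv2.COLOR_BGR2HSV),(100,110,40),(125,255,255))>0
q=P[m&(P[...,2]>.06)&(P[...,2]<.095)]; print('caps',len(q),cv2.minAreaRect(q[:,:2].astype(np.float32)) if len(q) else 0)
g=s['image'].max(2)
h=P[(g<50)&(P[...,2]>.18)&(P[...,2]<.30)&(P[...,0]>.51)&(P[...,0]<.56)&(abs(P[...,1]+.015)<.04)]; print('handle',len(h),np.percentile(h,[2,50,98],0).round(4) if len(h) else 0)
E
```

```text
[ 0.49242848 -0.13603296  0.20203491] [-3.13766895 -0.7694582   0.01676063] [-0.76 -0.57  2.06  0.58  1.13  0.68]
shift to old grip tcp [ 1.56243008 -3.01857528  0.89997325]
caps 989 ((0.6413524746894836, -0.13343378901481628), (0.0418880358338356, 0.04120538756251335), 2.032932758331299)
handle 4736 [[ 0.5293 -0.0226  0.2168]
 [ 0.535  -0.0195  0.2657]
 [ 0.5587 -0.0119  0.2834]]
```

View pics/w3.png

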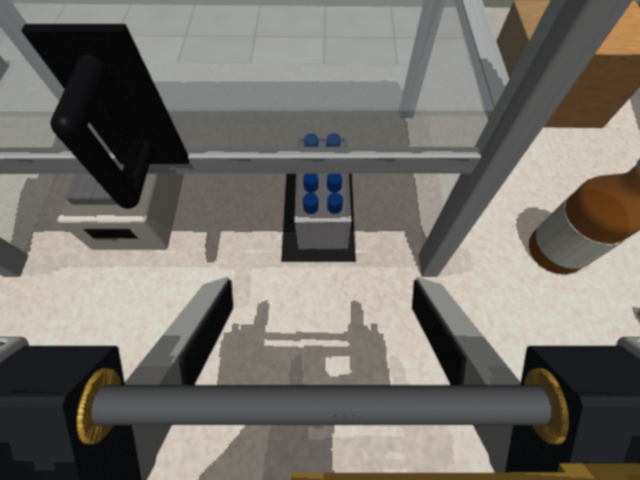

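The wrist view shows the sash still up, the handle at (95,130) and the rack at (325,200) standing on the mat. The mat shows in front and on the left, with little on the right, so I'll measure that margin.

```bash
python3 - <<'E'
from h import *
s=snap('wrist'); im=s['image']; g=im.max(2)
for v in (215,225,235,245,255): print(v,' '.join(str(x) for x in g[v,274:364:2]))
print('col318',g[236:270,325])
for v in(230,245,255):
  print([plane(s,u,v,0)[:2].round(4) for u in(283,355)])
# bottom line of rack end plate: contour of bright block
for u,v in((299,249),(351,248),(283,261),(355,261)): print(u,v,plane(s,u,v,0).round(4))
cv2.imwrite('pics/w4.png',cv2.resize(im[165:275,265:375],None,fx=5,fy=5,interpolation=cv2.INTER_CUBIC))
E
```

```text
215 108 109 108 105 100 49 17 14 16 16 41 101 95 96 95 94 95 95 93 92 94 98 98 97 98 96 96 96 96 96 95 94 95 97 98 98 95 97 94 35 75 108 107 107 108
225 106 105 106 107 96 36 16 16 17 15 30 81 84 81 80 82 82 80 81 83 81 82 82 81 82 81 82 84 82 81 83 83 82 82 82 82 83 84 73 25 56 99 104 103 106
235 193 200 204 204 163 40 30 32 30 31 31 43 74 81 82 82 84 82 81 83 82 83 83 83 84 83 83 84 82 83 84 84 83 85 84 84 82 82 46 33 77 184 199 199 197
245 197 195 191 190 110 32 31 30 31 31 30 32 61 82 83 82 82 83 82 82 83 84 83 84 85 83 84 84 84 84 85 84 84 85 85 82 83 64 32 32 56 159 192 198 196
255 193 191 194 192 86 32 31 31 31 31 30 32 32 31 32 31 30 31 32 31 31 32 32 30 32 32 31 31 32 31 33 32 30 31 32 31 32 32 31 30 39 134 185 184 186
col318 [ 82  83  84  83  84  84  84  84  83  84  83  80  64  43  31  32  31  31
  33  31  31  32  32  32  52 107 163 190 193 193 199 205 209 211]
[array([ 0.6361, -0.0839]), array([ 0.6378, -0.174 ])]
[array([ 0.615 , -0.0853]), array([ 0.6167, -0.1735])]
[array([ 0.6015, -0.0863]), array([ 0.6031, -0.1732])]
299 249 [ 0.6099 -0.1052  0.    ]
351 248 [ 0.6125 -0.1686  0.    ]
283 261 [ 0.5935 -0.0868  0.    ]
355 261 [ 0.5951 -0.1731  0.    ]
```

View pics/w4.png

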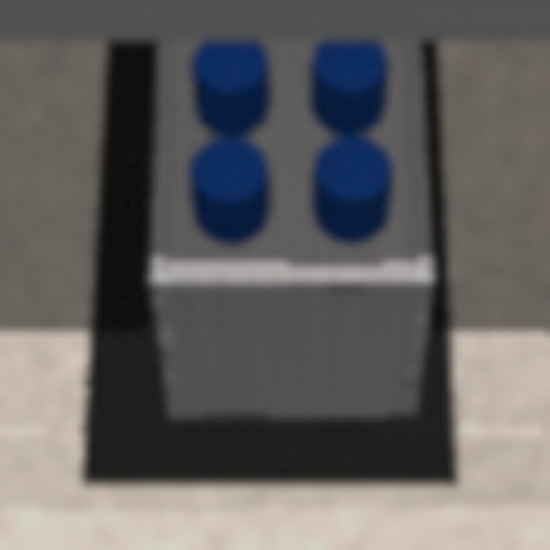

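The crop shows the rack base spanning columns 298–349 and the mat 282–355, with mat visible all round. The margins are about 19 mm left, 8 mm right and 16 mm front, so the whole rack stands on the mat and is parallel to it. Now back to the handle.

Emit:
{"name": "drive_tool", "arguments": {
  "commands": [
    [0, 0, -0.5, 0, 0, 0],
    [0, -0.6, 0, 0, 0, 0],
    [0, -0.6, 0, 0, 0, 0],
    [0, -0.6, 0, 0, 0, 0],
    [0, -0.6, 0, 0, 0, 0],
    [0, -0.62, 0, 0, 0, 0],
    [0.52, 0, 0, 0, 0, 0],
    [0.52, 0, 0, 0, 0, 0],
    [0.52, 0, 0, 0, 0, 0],
    [0, 0, 0.5, 0, 0, 0],
    [0, 0, 0.5, 0, 0, 0],
    [0, 0, 0.4, 0, 0, 0],
    [0, 0, 0, 0, 0, 0],
    [0, 0, 0, 0, 0, 0]
  ]
}}

```text
time: 28.02
tool_pos: [0.56, -0.0137, 0.2205]
ee_rot: [-3.138, -0.769, 0.018]
wrist_force: [-0.3, -0.6, 0.9]
width: 0.0942
finger_force: 0.0
```

Emit:
{"name": "drive_tool", "arguments": {
  "commands": [
    [0, 0, 0, 0, 0, 0],
    [0, 0, 0, 0, 0, 0],
    [0, 0, 0, 0, 0, 0],
    [0, 0, 0, 0, 0, 0],
    [0, 0, 0, 0, 0, 0],
    [0, 0, 0, 0, 0, 0],
    [0, 0, 0, 0, 0, 0],
    [0, 0, 0, 0, 0, 0],
    [0, 0, 0, 0, 0, 0]
  ],
  "gripper": 1
}}

```text
time: 29.15
tool_pos: [0.56, -0.0142, 0.2207]
ee_rot: [-3.139, -0.77, 0.017]
wrist_force: [-0.6, -0.9, -0.3]
width: 0.013
finger_force: 30.0
```

```bash
python3 - <<'E'
from h import *
o=get_obs(); print(o['tool_pos'],o['ee_rot'],o['wrist_force'],o['joint_positions'].round(2))
R=Ro.from_euler('xyz',o['ee_rot']).as_matrix()
print('down 10mm',R.T@[0,0,-.01]/.04,'fwd 1mm',R.T@[.001,0,0]/.04)
E
```

```text
[ 0.56002443 -0.01415676  0.22068869] [-3.1385055  -0.77008     0.01748269] [-0.5801548  -0.87069082 -0.28232958] [-0.26 -0.5   1.98  0.24  0.92  1.22]
down 10mm [-0.17404817  0.00055403  0.17946289] fwd 1mm [0.01794363 0.00049077 0.01740072]
```

Emit:
{"name": "drive_tool", "arguments": {
  "commands": [
    [-0.07, 0, 0.072, 0, 0, 0],
    [-0.139, 0, 0.144, 0, 0, 0],
    [-0.139, 0, 0.144, 0, 0, 0],
    [-0.139, 0, 0.144, 0, 0, 0],
    [-0.139, 0, 0.144, 0, 0, 0],
    [-0.139, 0, 0.144, 0, 0, 0],
    [-0.139, 0, 0.144, 0, 0, 0],
    [-0.139, 0, 0.144, 0, 0, 0],
    [-0.139, 0, 0.144, 0, 0, 0],
    [-0.139, 0, 0.144, 0, 0, 0]
  ]
}}

```text
time: 30.4
tool_pos: [0.5601, -0.0141, 0.1448]
ee_rot: [-3.139, -0.77, 0.018]
wrist_force: [-6.0, -0.5, 3.5]
width: 0.0133
finger_force: 30.0
```

Emit:
{"name": "drive_tool", "arguments": {
  "commands": [
    [-0.139, 0, 0.144, 0, 0, 0],
    [-0.139, 0, 0.144, 0, 0, 0],
    [-0.139, 0, 0.144, 0, 0, 0],
    [-0.139, 0, 0.144, 0, 0, 0],
    [-0.139, 0, 0.144, 0, 0, 0],
    [-0.139, 0, 0.144, 0, 0, 0],
    [-0.139, 0, 0.144, 0, 0, 0],
    [-0.139, 0, 0.144, 0, 0, 0],
    [0, 0, 0, 0, 0, 0]
  ]
}}

```text
time: 31.52
tool_pos: [0.56, -0.0142, 0.0794]
ee_rot: [-3.139, -0.769, 0.017]
wrist_force: [6.2, -1.9, -6.0]
width: 0.0131
finger_force: 30.0
```

Now the remaining ~31 mm, slowing down at the end.

Emit:
{"name": "drive_tool", "arguments": {
  "commands": [
    [-0.087, 0, 0.09, 0, 0, 0],
    [-0.087, 0, 0.09, 0, 0, 0],
    [-0.087, 0, 0.09, 0, 0, 0],
    [-0.07, 0, 0.072, 0, 0, 0],
    [-0.052, 0, 0.054, 0, 0, 0],
    [-0.035, 0, 0.036, 0, 0, 0],
    [-0.035, 0, 0.036, 0, 0, 0],
    [-0.026, 0, 0.027, 0, 0, 0],
    [-0.026, 0, 0.027, 0, 0, 0],
    [-0.017, 0, 0.018, 0, 0, 0],
    [0, 0, 0, 0, 0, 0],
    [0, 0, 0, 0, 0, 0]
  ]
}}

```text
time: 33.02
tool_pos: [0.5601, -0.0141, 0.0504]
ee_rot: [-3.14, -0.77, 0.018]
wrist_force: [-4.0, -2.4, 1.8]
width: 0.0134
finger_force: 30.0
```

Emit:
{"name": "drive_tool", "arguments": {
  "commands": [
    [-0.017, 0, 0.018, 0, 0, 0],
    [-0.017, 0, 0.018, 0, 0, 0],
    [-0.017, 0, 0.018, 0, 0, 0],
    [0, 0, 0, 0, 0, 0],
    [0, 0, 0, 0, 0, 0]
  ]
}}

```text
time: 33.65
tool_pos: [0.5601, -0.0141, 0.0474]
ee_rot: [-3.14, -0.77, 0.018]
wrist_force: [-5.3, -3.1, 2.5]
width: 0.0134
finger_force: 30.0
```

Emit:
{"name": "drive_tool", "arguments": {
  "commands": [
    [-0.017, 0, 0.018, 0, 0, 0],
    [-0.017, 0, 0.018, 0, 0, 0],
    [0, 0, 0, 0, 0, 0]
  ]
}}

```text
time: 34.02
tool_pos: [0.5601, -0.0141, 0.0453]
ee_rot: [-3.14, -0.769, 0.018]
wrist_force: [-4.5, -3.4, 2.7]
width: 0.0131
finger_force: 30.0
```

```bash
python3 - <<'E'
from h import *
o=get_obs(); print(o['tool_pos'],o['wrist_force'],o['width'])
E
```

```text
[ 0.56006519 -0.0141301   0.04532997] [-4.49796418 -3.42818163  2.71041843] 0.013129792314156431
```

Emit:
{"name": "drive_tool", "arguments": {
  "commands": [
    [-0.017, 0, 0.018, 0, 0, 0],
    [-0.017, 0, 0.018, 0, 0, 0],
    [0, 0, 0, 0, 0, 0]
  ]
}}

```text
time: 34.4
tool_pos: [0.5601, -0.0141, 0.0433]
ee_rot: [-3.14, -0.769, 0.018]
wrist_force: [-4.3, -3.9, 1.7]
width: 0.0135
finger_force: 30.0
```

```bash
python3 - <<'E'
from h import *
s=snap('top'); P=cloud(s); g=s['image'].max(2)
m=np.zeros((480,640),bool); m[195:245,298:332]=g[195:245,298:332]<45
h=P[m]; h=h[(h[:,0]>.572)&(h[:,0]<.586)&(h[:,2]<.3)]; print('plate now',len(h),np.percentile(h,[5,50,95],0).round(4))
s0=cv2.imread('pics/top0.png').astype(int); d=abs(s['image'].astype(int)-s0).max(2)
# panel top edge: bright line near rows 200-215 on the right (cols 340-400), before and now
for im in (s0,s['image'].astype(int)): print(im[192:230,378:400].max(2).mean(1).round().astype(int))
E
```

```text
plate now 143 [[ 0.5752 -0.0351  0.034 ]
 [ 0.5795 -0.013   0.1014]
 [ 0.583   0.0062  0.1209]]
[ 69  90 117 129 131 124 108  90  78  75  74  79  99 122 133 134 122  95
  73  69  69  70  70  70  70  69  70  73  86 109 116 106 121 140 146 146
 146 147]
[ 71  93 122 134 136 133 120 100  85  77  78  78  90 120 136 140 135 114
  87  73  72  72  73  72  72  72  72  74  85 111 129 116 117 139 150 152
 152 153]
```

Emit:
{"name": "drive_tool", "arguments": {
  "commands": [
    [-0.017, 0, 0.018, 0, 0, 0],
    [-0.017, 0, 0.018, 0, 0, 0],
    [0, 0, 0, 0, 0, 0]
  ]
}}

```text
time: 34.83
tool_pos: [0.5601, -0.0141, 0.0413]
ee_rot: [-3.14, -0.769, 0.018]
wrist_force: [-4.8, -2.7, 2.2]
width: 0.0133
finger_force: 30.0
```

Emit:
{"name": "drive_tool", "arguments": {
  "commands": [
    [-0.017, 0, 0.018, 0, 0, 0],
    [-0.017, 0, 0.018, 0, 0, 0],
    [0, 0, 0, 0, 0, 0]
  ]
}}

```text
time: 35.2
tool_pos: [0.5602, -0.0141, 0.0407]
ee_rot: [-3.141, -0.771, 0.019]
wrist_force: [-20.6, -4.3, 13.5]
width: 0.0134
finger_force: 30.0
```

```bash
python3 - <<'E'
from h import *
s=snap('side'); a=cv2.imread('pics/side0.png'); b=s['image']
# panel top rail between posts, right part; and fixed post/roof patch as reference
for n,(u0,u1,v0,v1) in {'sash top':(345,395,190,250),'sash low':(340,392,235,310),'roof ref':(420,480,180,270),'bar ref':(330,410,95,150)}.items():
    f=lambda x:cv2.cvtColor(x[v0:v1,u0:u1],cv2.COLOR_BGR2GRAY).astype(np.float32)
    A,B=f(a),f(b); print(n,cv2.phaseCorrelate(A,B,cv2.createHanningWindow(A.shape[::-1],cv2.CV_32F)))
E
```

```text
sash top ((-0.0021252263236029023, 0.03605323423325757), 0.7713232383728027)
sash low ((0.24776409009884404, 0.7949147301452655), 0.2834100158126266)
roof ref ((-0.01620066610524873, -0.02422066423529401), 1.081772398772063)
bar ref ((-0.12441637956090545, -0.050875038914465875), 1.0493920787175497)
```

The force stop (13.5 N) and the sash's match with the starting picture both say it is closed. I release and back away.

Emit:
{"name": "drive_tool", "arguments": {
  "commands": [
    [0, 0, 0, 0, 0, 0],
    [0, 0, 0, 0, 0, 0],
    [0, 0, 0, 0, 0, 0],
    [0, 0, 0, 0, 0, 0],
    [0, 0, 0, 0, 0, 0],
    [0, 0, 0, 0, 0, 0],
    [0, 0, -0.3, 0, 0, 0],
    [0, 0, -0.5, 0, 0, 0],
    [0, 0, -0.7, 0, 0, 0],
    [0, 0, -0.7, 0, 0, 0],
    [0, 0, -0.7, 0, 0, 0],
    [0, 0, 0, 0, 0, 0],
    [0, 0, 0, 0, 0, 0]
  ],
  "gripper": 0
}}

```text
time: 36.88
tool_pos: [0.4798, -0.0154, 0.1222]
ee_rot: [-3.138, -0.769, 0.017]
wrist_force: [0.5, -0.6, -0.1]
width: 0.094
finger_force: 0.0
```

```bash
python3 - <<'E'
from h import *
a=cv2.imread('pics/side0.png'); b=snap('side')['image']
for n,(u0,u1,v0,v1) in {'sash top':(345,395,190,250),'handle':(316,345,215,265)}.items():
    f=lambda x:cv2.cvtColor(x[v0:v1,u0:u1],cv2.COLOR_BGR2GRAY).astype(np.float32)
    A,B=f(a),f(b); print(n,cv2.phaseCorrelate(A,B,cv2.createHanningWindow(A.shape[::-1],cv2.CV_32F)))
s=snap('wrist'); P=cloud(s); m=cv2.inRange(cv2.cvtColor(s['image'],cv2.COLOR_BGR2HSV),(100,90,30),(125,255,255))
ys,xs=np.nonzero(m); print('blue',len(xs)); n,l,st,c=cv2.connectedComponentsWithStats(m)
for i in range(1,n):
  if st[i,4]>25: print(c[i].round(),st[i,4],plane(s,*c[i],.078)[:2].round(4))
E
```

```text
sash top ((-0.04778858951519993, -0.2135931932465418), 0.7806604061126708)
handle ((-0.058330377448317705, 3.1133118827653874), 0.4792429880301158)
blue 3162
[437. 111.] 1546 [ 0.6624 -0.1183]
[465. 111.] 1616 [ 0.6631 -0.1439]
```

```bash
python3 - <<'E'
from h import *
s=snap('wrist'); P=cloud(s); g=s['image'].max(2)
m=(g<50)&(s['range_z']>0)&(P[...,0]>.5)&(P[...,0]<.56)&(P[...,2]>.01)&(P[...,2]<.13)&(abs(P[...,1]+.015)<.015)
print(len(P[m]),np.percentile(P[m],[1,5,50,95,99],0).round(4))
# bar front only
h=P[m&(P[...,0]<.5325)]; print('front',np.percentile(h[:,2],[0,2,50,98,100]).round(4))
E
```

```text
1257 [[ 0.5294 -0.0222  0.0383]
 [ 0.5297 -0.021   0.0459]
 [ 0.5333 -0.0152  0.0987]
 [ 0.5568 -0.0094  0.1035]
 [ 0.5595 -0.0086  0.1042]]
front [0.036  0.0381 0.0754 0.1012 0.1029]
```

```bash
python3 -c "
from bench import close_job
print(close_job())"
```

```text
the job is handed in; nothing more can be done
None
```

I handed the job in at about 37 s: the rack stands upright and wholly on the dark mat, lengthwise (8 mm clear at its tightest edge), the sash was lowered by its handle until it met its stop and measures closed, and I saw nothing else disturbed, though I did not re-measure the bystanders.

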